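Fit a fresh pest-repellent cartridge in the rice container and click its slide cover shut

ROBOT

A 7-joint arm with a two-finger parallel gripper is mounted at the origin on the work surface. World frame = base frame: x ahead of the robot, y to its left, z up, the work surface at z = 0. Lengths are in m, angles in rad, forces in N, time in s.
With the tool pointing down it reaches from about 0.425 to 0.875 m from the base axis. Payload 4.7 kg.
Tool frame: the origin (TCP) lies between the finger pads; the fingertips stand ctrl.tip_reach ahead of it and the grasp point (between the pads) lies 5 mm behind it (ctrl.tip_reach is the distance from the TCP to the fingertips, in m); z points along the fingers, y is the direction in which the jaws open and shut (so a half turn about z gives the same grasp; the last joint's range is limited). The gripper opens to 87 mm and grips with 3 to 60 N. Pads are 19 mm wide; open, the fingers measure 117 mm over their backs; the gripper's body (75 mm by 190 mm) begins 51 mm behind the grasp point.
Start: joints at [-1.273, 0.321, -0.07, 1.45, 0.023, 1.371, -0.057], TCP at [0.182, 0.624, 0.212] pointing down, gripper open.
Joint ranges: [-2.86, 2.86], [-0.3, 2.09], [-1.38, 1.24], [0.06, 2.45], [-1.56, 4.7], [0.09, 2.05], [-2.69, 2.69]. Speed limits (rad/s): [2.57, 2.57, 3.14, 3.14, 3.14, 3.14, 3.14].

INTERFACE

Orientations are given as a rotation vector (axis times angle).
In Python, from bench import ctrl gives the robot as it stands.
- The arm moves only by the shell command python3 -m handwheel 'ROWS' [FORCE]. ROWS is JSON, a list of rows, each a list of 7 numbers: the shift along the tool's x, y, z in mm, then the turn, a rotation vector about the tool's x, y, z in rad, then the gripper's target within -1 to 1 (shut at 1, half-way at 0, fully open at -1). In form: [[dx, dy, dz, ax, ay, az, grip], ...]. A call has 1 to 12 rows; each row is the pose to reach, as a shift and turn from the pose commanded when the call began, along the tool's axes at that moment; what a row does not reach only later rows make up. A row lasts 1/8 s, in which the tool goes at most 62.5 mm and 10.7 degrees, less where a joint would pass 70% of its speed; a pose out of reach is approached as far as the arm can. A call with a gripper value outside its range is refused whole. The fingers move at their own pace and stop on an object; FORCE is the grip in N (left out, the last holds). Time passes only in rows, so rows that repeat a pose let the fingers close. It gives the time, the measured TCP pose, the force and the opening at its end, in the units of the state.
- ctrl.get_state(): the state, without advancing time (a new reading comes with each control period).
- ctrl.get_image(name): name is "scene" or "side" or "wrist"; returns the picture (480x640x3 uint8, red, green, blue); there is no depth.
- ctrl.camera_model(name): a dict with "mtx" (3x3 intrinsics, pixels), "xyz" and "orientation" of the camera in the world. Camera axes: x right, y up, looking along -z (the intrinsics and any distortion apply to the point x, -y, -z); pixel columns grow to the right and rows downward; lengths in m; the calibration is good to about 2 mm. A picture is of the moment at which its call begins: read the wrist's pose just before it. camera_model takes no time and is no camera call; for the wrist camera it gives the pose at the moment of the call.
- ctrl.close_job(): hands the job in, once; it reports no verdict.
The state is a dict: "time": time; "joint_positions": joint angles; "qd": joint speeds; "joint_torque": joint torques, N m; "position": TCP position; "tool_rot": TCP orientation; "ft_force": force on the tool from outside, world axes, zero at the start; "torque": the same for the moment, N m; "grip_width": opening from 0.0 (shut) to 1.0 (fully open).
Only numpy, scipy, OpenCV 4.12 (cv2) and the standard library are available. Lean on these libraries where they do the work, as an engineer would, in place of code of your own. Each camera call takes 0.05 s, during which the arm holds its last target.

TASK

Slide back the half-open blue cover on top of the rice container to uncover the bay, lay the fresh green cartridge flat in the slot of the bay, then slide the cover shut until its orange tab clicks down behind the red ledge. Feel your way at the end: push firmly enough for the tab to click, but do not ram the cover's rubber lip onto the stop posts. Let go of everything, and leave the grey spent cartridge and the other things on the counter where they are.

Things in the scene. Friction and masses are not known exactly. Their poses are not given: they have to be found in the camera images.
- container: Stainless rice container, white top deck, 260 (x) x 300 (y) x 180 mm high, fixed. Origin: centre of its underside; z up; x axis from its front (press button, hatch; robot's side) to its back. The deck, 180 mm up, has a pocket 61 (x) x 140 (y) x 29 mm deep and a blue cover that closes along container +x between two grey rails (11 mm high, 154 mm apart).
- bay (a point): Centre of the pocket's floor, at container (40, 0, 151) mm. Two grey shoulders 12 mm high leave a slot 61 mm (container x) by 41 mm (y) for the cartridge. Above the shoulders the pocket is 140 mm along y: room for fingers that grip the cartridge across its 36 mm width, to lower it right down.
- cover_fin (a point): Top centre of the grip fin on the blue cover: 10 mm thick (container x), 40 mm wide (y), 22 mm tall. The cover (100 x 154 x 5 mm) is captive in its rails, drag about 2 N. Fin at container x = +23 mm when shut (give or take 12 mm), -82 mm fully open (hard stop). Cover and tab are clear of the pocket when the fin is at x = -68 mm or less. Starts at x = -14 to -44 mm.
- tab_nose (a point): Nose under the free end of the orange spring tab, in a slot at the cover's leading (+x) edge, 68.2 mm ahead of the fin's centre: a bar 4 mm thick, 2.5 mm above the deck. Pushed shut, it rides up the 45 degree ramp of the red ledge (4 mm high, 24 mm long in y) behind the pocket: over 3 mm of travel the push rises to 15 to 20 N, then suddenly drops as the nose snaps down behind the ledge.
- tab (a joint): Bending of the orange spring tab (rad): 0 relaxed, about 0.1 with its nose on top of the ledge. The ledge, the stop posts and the pins sit on one catch plate, adjustable in slots: it may be set anywhere within 12 mm either way along x and is not measured. In mid setting the ledge's top edge is at container x = 87 mm; the nose meets the ramp 4 mm before that and rests, clicked home, 4 mm behind it, at 91 mm.
- cartridge: Fresh cartridge: green block with white slots on top, 54 (x) x 36 (y) x 26 mm high, about 70 g, lying loose on the counter. Origin: centre of its underside, z up. Either way round will do. Seated it rests on the slot's floor, its top 3 mm below the deck; the cover fouls it if it stands proud.
- spent: Spent cartridge of the same shape, grey with black slots: leave it.
- mortar: Grey stone mortar, 130 mm across, 85 mm high, bystander.
- pestle: Stubby stone pestle standing upright, 48 mm across, 105 mm high, bystander.
- jug: Blue plastic jug, 104 mm across, 170 mm high, bystander.
- jar: Empty glass jar, 80 mm across, 120 mm high, bystander.
- tin: Tin can, 72 mm across, 100 mm high, bystander.
- measure: Clear plastic rice measure, 70 mm across, 55 mm high, bystander.
- lip: Black rubber lip on the cover's leading edge, 6 mm thick, moves with it. Origin: its rear face, 68 mm ahead of the fin's centre in container x. About 0.6 mm of travel past the clicked place it meets two dark stop posts; from there each 1 mm more takes about 12 N. Pressing it onto the posts with over 15 N is ramming: stop once the tab has clicked.
- pins (a joint): Two yellow indicator pins (5 mm thick) beside the ledge that the lip pushes in by 2.5 to 3.5 mm (joint value in m, 0.0025 to 0.0035) as the cover clicks home, against 1 N; 0 when free.
There are look-alikes about, which are no part of the job. Of the things like the cartridge, leave any that is yellow; of the rest the smaller one is meant.

How it is judged:
On the way, in this order (a step that is already met when the one before it is completed fails the run):
1. the cover is slid back clear of the pocket (x of cover_fin in the frame of container below -0.066 m), for 0.2 s.
2. the green cartridge lies seated in the slot (z of cartridge in the frame of bay below 0.004 m and distance between cartridge and bay below 0.008 m and angle between cartridge's own z axis and vertical below 0.12 rad), for 0.2 s.
3. the tab has clicked down behind the ledge (value of joint pins above 0.0015 m and value of joint tab below 0.02 rad), for 0.2 s.
At the end, for the whole second after the job is handed in: The cover is shut with the tab clicked down behind the ledge: tab relaxed (bent less than 0.02 rad) and the pins pushed in by more than 1.5 mm; the green cartridge rests flat and still in the slot (within 8 mm of the bay's centre, raised less than 4 mm, tilted less than 0.12 rad) (all of step 2 and all of step 3 and linear speed of cartridge below 0.02 m/s); the robot touches nothing.
It fails at once if the cover is rammed onto its stop posts with more than 15 N on the rubber lip (contact force between lip and anything else above 15 N).
It fails at once if the spent cartridge is moved more than 30 mm (distance of spent from where it was at the start of the episode above 0.03 m).
It fails at once if a bystander is moved more than 30 mm (distance of any of mortar, pestle, jug, jar, tin, measure from where it was at the start of the episode above 0.03 m).
It also fails if it takes over 72 s, if anything falls off the work surface, if the arm or the gripper's body presses on something with over 40 N, if the wrist force passes 120 N, or if a joint passes its speed limit or range.

## Working session

There is one attempt and no reset: what is moved stays moved. The work goes in short steps, Python scripts to look and compute and a shell command to move; the robot and the scene stay as the last step left them, time stands still between calls to the robot, and variables do not carry over. Pictures are saved under pics/ and viewed, and the job is handed in when it is done.

```bash
mkdir -p pics; ls
python3 - <<'E'
from bench import ctrl
import cv2,numpy as np
np.set_printoptions(precision=4,suppress=True)
print(ctrl.tip_reach, ctrl.get_state())
for n in ["scene","side","wrist"]:
    print(n,ctrl.camera_model(n))
    cv2.imwrite(f"pics/{n}0.png",cv2.cvtColor(ctrl.get_image(n),cv2.COLOR_RGB2BGR))
E
```

```text
pics
0.014 {'time': 0.0, 'joint_positions': array([-1.2729,  0.3218, -0.0701,  1.4517,  0.0226,  1.3708, -0.0569]), 'qd': array([ 0.    ,  0.0012, -0.0004,  0.0018, -0.0001,  0.0013,  0.0011]), 'joint_torque': array([ -0.0003, -49.1308,  -0.4045, -31.251 ,  -0.064 ,   0.0442,
         0.0002]), 'position': array([0.1819, 0.6234, 0.2113]), 'tool_rot': array([-0.4442, -3.1098,  0.0029]), 'ft_force': array([ 0.6673, -0.1692,  0.3069]), 'torque': array([-0.0403,  0.0085, -0.0039]), 'grip_width': 1.001590123761135}
scene {'mtx': array([[458.0396,   0.    , 321.5611],
       [  0.    , 458.0396, 239.5347],
       [  0.    ,   0.    ,   1.    ]]), 'xyz': array([ 1.1468, -0.1923,  1.2487]), 'orientation': array([0.471 , 0.2764, 1.0895])}
side {'mtx': array([[594.6591,   0.    , 324.4054],
       [  0.    , 594.6591, 233.4259],
       [  0.    ,   0.    ,   1.    ]]), 'xyz': array([0.0718, 1.2251, 1.3047]), 'orientation': array([ 0.2325, -1.084 , -2.4964])}
wrist {'mtx': array([[412.3044,   0.    , 321.3533],
       [  0.    , 412.3044, 231.3432],
       [  0.    ,   0.    ,   1.    ]]), 'xyz': array([0.1032, 0.6465, 0.3822]), 'orientation': array([-0.2602, -0.1917,  1.2759])}
```

View pics/scene0.png

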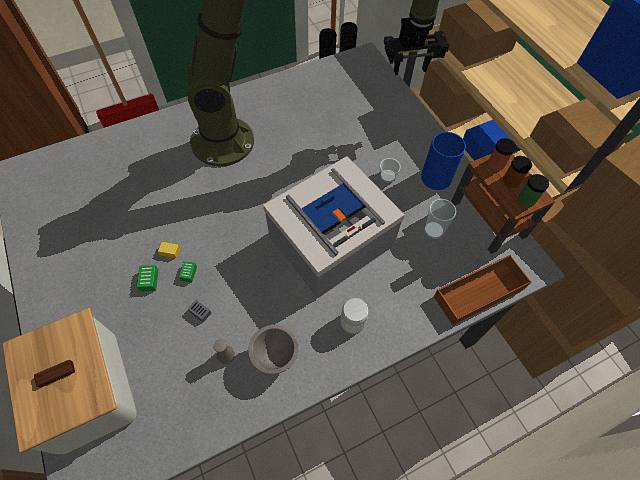

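View pics/side0.png

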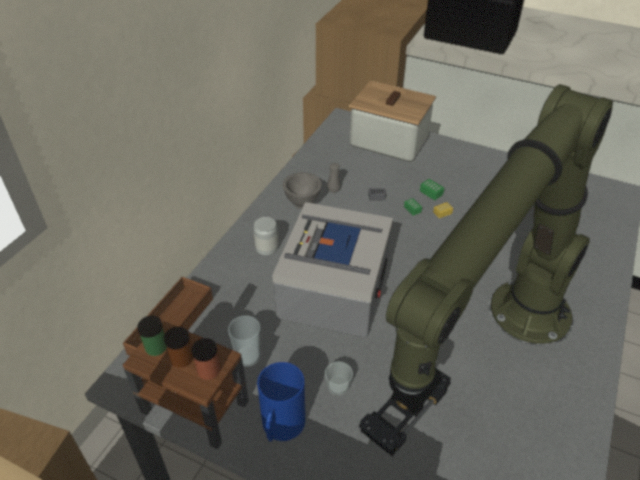

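View pics/wrist0.png

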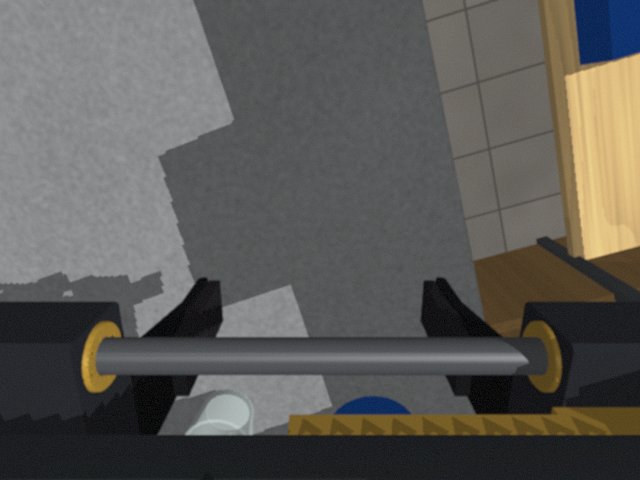

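Scene shows the container (deck around 335,215), cover with fin near (325,200), small green (188,271), large green (147,278), yellow (168,250), and grey spent (200,310). I'll measure them next.

```bash
cat > h.py <<'E'
from bench import ctrl
import cv2,numpy as np
from scipy.spatial.transform import Rotation as R
np.set_printoptions(precision=4,suppress=True)
def ray(c,uv):
    K=c["mtx"];Rm=R.from_rotvec(c["orientation"]).as_matrix()
    uv=np.atleast_2d(uv).astype(float)
    d=np.c_[(uv[:,0]-K[0,2])/K[0,0],-(uv[:,1]-K[1,2])/K[1,1],-np.ones(len(uv))]
    return c["xyz"],d@Rm.T
def plane(c,uv,z):
    o,d=ray(c,uv); return o+d*((z-o[2])/d[:,2])[:,None]
def proj(c,P):
    K=c["mtx"];Rm=R.from_rotvec(c["orientation"]).as_matrix()
    p=(np.atleast_2d(P)-c["xyz"])@Rm; return np.c_[K[0,2]+K[0,0]*p[:,0]/-p[:,2],K[1,2]-K[1,1]*p[:,1]/-p[:,2]]
def crop(src,dst,x,y,w,h,s):
    cv2.imwrite(dst,cv2.resize(cv2.imread(src)[y:y+h,x:x+w],None,fx=s,fy=s,interpolation=cv2.INTER_CUBIC))
E
python3 - <<'E'
from h import *
crop("pics/scene0.png","pics/s_cont.png",255,150,160,140,5)
crop("pics/side0.png","pics/d_cont.png",265,195,140,120,5)
for n,f in(("scene","pics/scene0.png"),("side","pics/side0.png")):
    im=cv2.imread(f);c=ctrl.camera_model(n)
    hsv=cv2.cvtColor(im,cv2.COLOR_BGR2HSV)
    for col,lo,hi in(("green",(50,100,50),(75,255,255)),("yellow",(20,130,100),(32,255,255))):
        m=cv2.inRange(hsv,lo,hi); m=cv2.morphologyEx(m,cv2.MORPH_CLOSE,np.ones((3,3)))
        for k in cv2.findContours(m,0,2)[0]:
            if cv2.contourArea(k)>60:
                r=cv2.minAreaRect(k);x=cv2.boxPoints(r)
                P=plane(c,x,0.013)
                print(n,col,r[0],cv2.contourArea(k),plane(c,r[0],0.013)[0][:2],np.linalg.norm(P[1]-P[0]),np.linalg.norm(P[2]-P[1]))
E
```

```text
scene green (147.1768341064453, 277.9085693359375) 450.5 [ 0.4145 -0.3856] 0.08805267088697444 0.059618141544509826
scene green (187.3500213623047, 271.45001220703125) 247.5 [ 0.4458 -0.2729] 0.0663379594633034 0.045141317878950434
scene green (530.3770751953125, 196.85244750976562) 222.5 [0.6771 0.8281] 0.08204361520656203 0.06070520846275628
scene green (634.74267578125, 132.51776123046875) 64.0 [0.6163 1.3559] 0.09223503568595443 0.02750069581366715
scene green (549.7764282226562, 68.24012756347656) 218.5 [0.2133 1.3026] 0.03355187708973014 0.38955956860413193
scene green (287.0000305175781, 40.4999885559082) 60.5 [-0.3879  0.4251] 0.10944622343224275 0.06577271985906116
scene yellow (168.5270233154297, 249.33782958984375) 234.5 [ 0.349 -0.301] 0.046944265769406836 0.06610579830755889
side green (411.5077209472656, 208.5799102783203) 80.0 [ 0.4433 -0.2596] 0.04619666490627705 0.05834942266952649
side green (430.94830322265625, 191.12071228027344) 154.5 [ 0.4136 -0.3765] 0.07012234291958248 0.07591856390318681
side yellow (442.5, 211.5) 98.0 [ 0.3458 -0.2907] 0.05697531437365731 0.04600207089044794
```

View pics/s_cont.png

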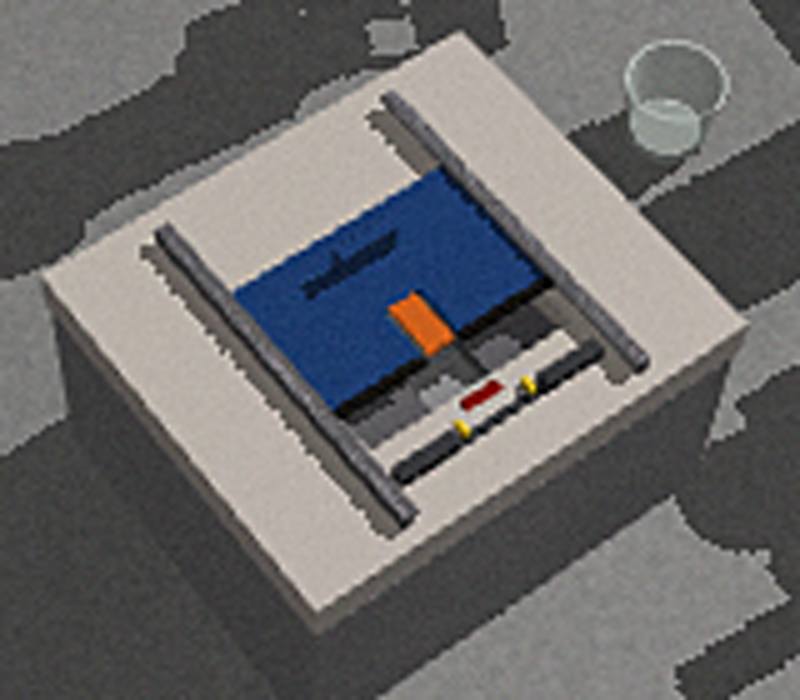

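View pics/d_cont.png

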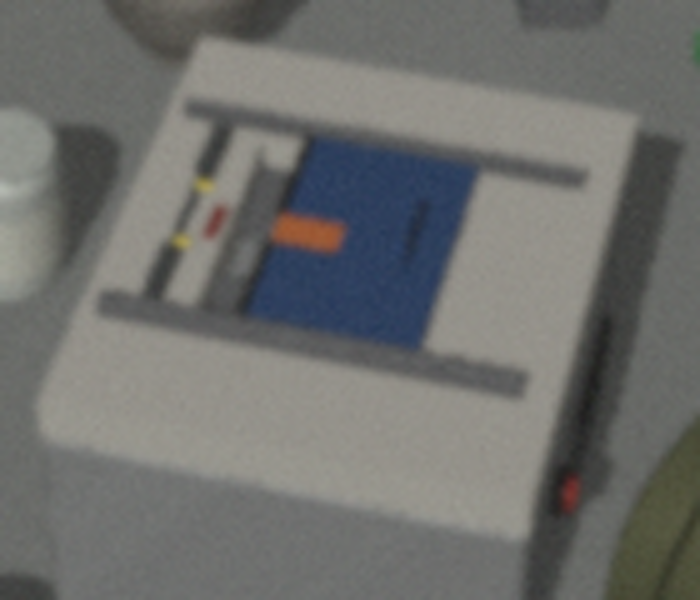

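Run:
```python
from h import *
c=ctrl.camera_model("scene")
f=lambda L:np.array(L)/5+[255,150]
P=plane(c,f([(43,275),(462,32),(747,325),(318,610)]),0.18)[:,:2]
print(P,[np.linalg.norm(P[i]-P[(i+1)%4]) for i in range(4)],P.mean(0))
for i in range(4):
    d=P[(i+1)%4]-P[i];print(np.degrees(np.arctan2(d[1],d[0])))
print("fin top ends",plane(c,f([(305,290),(398,236)]),0.207)[:,:2])
print("ledge",plane(c,f([(462,407),(502,384)]),0.184)[:,:2])
d=ctrl.camera_model("side")
g=lambda L:np.array(L)/5+[265,195]
Q=plane(d,g([(637,115),(525,540),(42,420),(203,38)]),0.18)[:,:2]
print(Q,[np.linalg.norm(Q[i]-Q[(i+1)%4]) for i in range(4)],Q.mean(0))
for i in range(4):
    e=Q[(i+1)%4]-Q[i];print(np.degrees(np.arctan2(e[1],e[0])))
```

```text
[[ 0.4356 -0.0062]
 [ 0.3826  0.2876]
 [ 0.6362  0.3327]
 [ 0.6895  0.041 ]] [np.float64(0.2985209209905084), np.float64(0.2576407572817846), np.float64(0.2964557865067079), np.float64(0.25824546750014044)] [0.536  0.1638]
100.22756691813896
10.077870494441516
-79.65611688428633
-169.46345951872274
fin top ends [[0.5246 0.1137]
 [0.5147 0.1757]]
ledge [[0.616  0.1638]
 [0.6126 0.1902]]
[[ 0.4306 -0.0048]
 [ 0.3689  0.3148]
 [ 0.6212  0.3486]
 [ 0.6831  0.0431]] [np.float64(0.3254817390528974), np.float64(0.2545541050642084), np.float64(0.31173924013235177), np.float64(0.2570136644673298)] [0.5259 0.1754]
100.92570222072173
7.630299299421966
-78.54515016222082
-169.26980147190972
```

```bash
cat >> h.py <<'E'
C0=np.array([0.536,0.1638]); YAW=np.radians(10.1)
def cont(p): 
    p=np.atleast_2d(p)[:,:2]-C0; c,s=np.cos(YAW),np.sin(YAW); return np.c_[c*p[:,0]+s*p[:,1],-s*p[:,0]+c*p[:,1]]
def world(q):
    q=np.atleast_2d(q); c,s=np.cos(YAW),np.sin(YAW); return np.c_[c*q[:,0]-s*q[:,1],s*q[:,0]+c*q[:,1]]+C0
def go(target,yang):
    """shift in tool mm & turn for TCP target with tool y at world angle yang (rad), z down"""
    s=ctrl.get_state();T=R.from_rotvec(s["tool_rot"])
    y=np.array([np.cos(yang),np.sin(yang),0]);z=np.array([0,0,-1.]);x=np.cross(y,z)
    G=R.from_matrix(np.c_[x,y,z])
    print("shift",T.inv().apply(np.array(target)-s["position"])*1000,"turn",(T.inv()*G).as_rotvec())
E
python3 - <<'E'
from h import *
c=ctrl.camera_model("scene")
f=lambda L:np.array(L)/5+[255,150]
print("lip",cont(plane(c,f([(335,415),(550,285)]),0.186)))
print("trail",cont(plane(c,f([(235,290),(440,170)]),0.185)))
print("fin?",cont(plane(c,f([(305,290),(398,236)]),0.187)),cont(plane(c,f([(305,290),(398,236)]),0.207)))
w=ctrl.camera_model("wrist");s=ctrl.get_state();T=R.from_rotvec(s["tool_rot"])
print("cam in tool",T.inv().apply(w["xyz"]-s["position"]),"view dir",T.inv().apply(-R.from_rotvec(w["orientation"]).as_matrix()[:,2]))
xy=world([-0.03,0])[0];print(xy)
go([*xy,0.32],YAW)
E
```

```text
lip [[ 0.0434 -0.0734]
 [ 0.0461  0.0736]]
trail [[-0.0547 -0.0702]
 [-0.0532  0.0729]]
fin? [[-0.0308 -0.0395]
 [-0.0296  0.0245]] [[-0.02   -0.0473]
 [-0.0188  0.0154]]
cam in tool [ 0.082  -0.0002 -0.1708] view dir [-0.2969 -0.001   0.9549]
[0.5065 0.1585]
shift [-441.7755 -355.7072 -107.9242] turn [-0.0013  0.0009  1.1107]
```

```bash
python3 -m handwheel '[[0,0,-50,0,0,0,-1],[-30,-25,-100,0,0,0.1,-1],[-80,-65,-108,0,0,0.25,-1],[-130,-105,-108,0,0,0.4,-1],[-180,-145,-108,0,0,0.55,-1],[-230,-185,-108,0,0,0.7,-1],[-280,-225,-108,0,0,0.85,-1],[-330,-265,-108,0,0,0.98,-1],[-380,-305,-108,0,0,1.11,-1],[-415,-335,-108,0,0,1.11,-1],[-442,-356,-108,0,0,1.11,-1],[-442,-356,-108,0,0,1.11,-1]]' 50
python3 - <<'E'
from h import *
print(ctrl.get_state()["joint_positions"])
cv2.imwrite("pics/w1.png",cv2.cvtColor(ctrl.get_image("wrist"),cv2.COLOR_RGB2BGR))
E
```

```text
time: 1.65
position: [0.508, 0.1549, 0.3202]
tool_rot: [2.024, 2.402, -0.001]
ft_force: [-0.3, 1.0, 0.8]
grip_width: 1.0
[-0.7645  0.0269  0.4302  1.5817 -0.0101  1.5356 -0.1638]
```

View pics/w1.png

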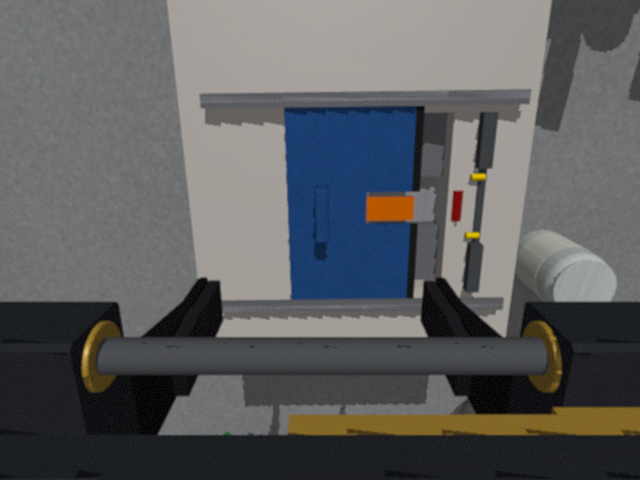

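The wrist view shows the cover squarely: fin top about (321,187)-(323,240), orange tab (365-412,208), red ledge (457,206), pins (479,177)/(473,236).

Run:
```python
from h import *
crop("pics/w1.png","pics/w1c.png",190,85,350,230,2.2)
c=ctrl.camera_model("wrist")
print("rails outer L",cont(plane(c,[(200,101),(530,97),(503,305),(220,307)],0.191)))
print("fin",cont(plane(c,[(315,187),(328,187),(316,240),(329,240)],0.207)))
print("ledge",cont(plane(c,[(457,191),(457,220),(452,191),(462,191)],0.184)))
print("pins",cont(plane(c,[(472,177),(465,236)],0.185)))
```

```text
rails outer L [[-0.1142  0.0821]
 [ 0.1143  0.084 ]
 [ 0.116  -0.0755]
 [-0.1124 -0.0767]]
fin [[-0.0346  0.0246]
 [-0.0255  0.0245]
 [-0.0341 -0.0144]
 [-0.0247 -0.0145]]
ledge [[ 0.0724  0.0166]
 [ 0.0746 -0.0062]
 [ 0.0686  0.0166]
 [ 0.0762  0.0166]]
pins [[ 0.0823  0.0274]
 [ 0.0817 -0.0188]]
```

View pics/w1c.png

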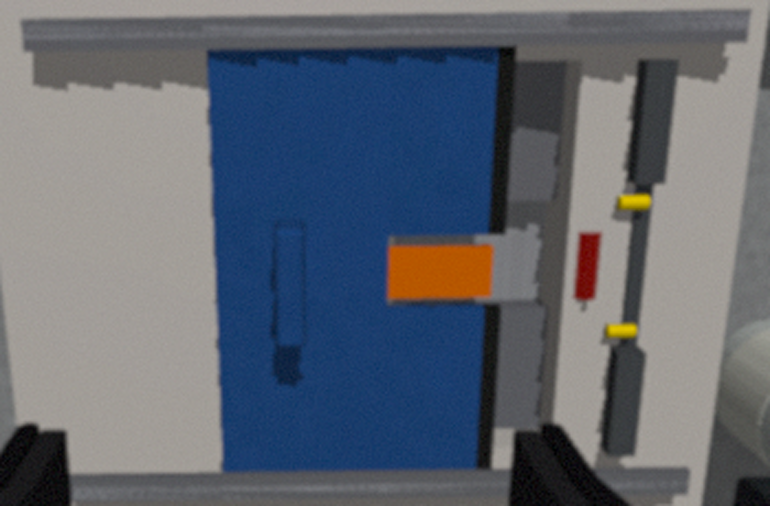

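Run:
```python
from h import *
c=ctrl.camera_model("wrist");im=ctrl.get_image("wrist");s=ctrl.get_state()
print(s["position"],s["tool_rot"],s["qd"],s["ft_force"])
cv2.imwrite("pics/w2.png",cv2.cvtColor(im,cv2.COLOR_RGB2BGR))
hsv=cv2.cvtColor(im,cv2.COLOR_RGB2HSV)
def blob(lo,hi,z,amin=20):
    m=cv2.inRange(hsv,lo,hi)
    for k in cv2.findContours(m,0,2)[0]:
        if cv2.contourArea(k)>amin:
            r=cv2.minAreaRect(k);b=cv2.boxPoints(r)
            print(np.round(r[0],1),np.round(r[1],1),cont(plane(c,[r[0]],z))[0],"box",cont(plane(c,b,z)).round(4).tolist())
print("orange");blob((5,150,100),(18,255,255),0.186,100)
print("yellow");blob((22,150,100),(32,255,255),0.186)
print("red");blob((0,150,80),(4,255,255),0.184)
print("blue");blob((100,120,60),(120,255,255),0.186,500)
```

```text
[0.5063 0.159  0.3201] [-2.0156 -2.4085  0.0003] [-0.0167 -0.0043 -0.027   0.0032 -0.0021  0.0022  0.0018] [-1.0212 -0.1925 -0.674 ]
orange
[390.5 212. ] [24. 47.] [0.0226 0.0009] box [[0.0043, 0.0103], [0.0399, 0.0102], [0.0411, -0.0087], [0.0049, -0.0086]]
yellow
[472.5 239. ] [ 6. 13.] [ 0.0874 -0.021 ] box [[0.0821, -0.0185], [0.0922, -0.0185], [0.0928, -0.0235], [0.0826, -0.0234]]
[478.5 181. ] [ 6. 13.] [0.0871 0.0246] box [[0.082, 0.0269], [0.0917, 0.0268], [0.0922, 0.0223], [0.0825, 0.0223]]
red
[457.1 209.9] [ 8.1 28.6] [0.0739 0.0019] box [[0.0708, -0.0092], [0.0707, 0.0133], [0.0769, 0.0127], [0.0771, -0.0098]]
blue
[352.3 206.4] [190.1 131.1] [-0.0067  0.0054] box [[-0.0552, 0.0745], [0.0379, 0.075], [0.0491, -0.0742], [-0.0581, -0.075]]
```

View pics/w2.png

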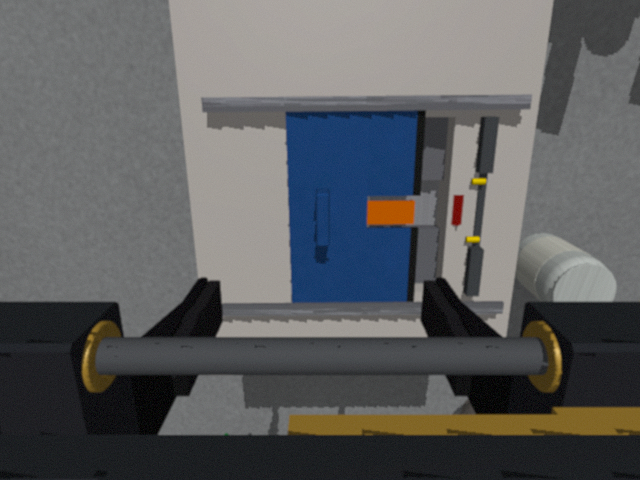

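Run:
```python
from h import *
c=ctrl.camera_model("wrist")
print("fin",cont(plane(c,[(316,191),(329,191),(317,246),(330,246)],0.207)))
p=world([-0.0290,0.001])[0]
go([*p,0.207],YAW)
```

```text
fin [[-0.0343  0.0234]
 [-0.0252  0.0234]
 [-0.0337 -0.0174]
 [-0.0243 -0.0174]]
shift [  0.4355   1.1871 113.0582] turn [-0.0007 -0.0006  0.0009]
```

```bash
python3 -m handwheel '[[0.5,1,50,0,0,0,0.3],[0.5,1,90,0,0,0,0.3],[0.5,1,110,0,0,0,0.3],[0.5,1,114,0,0,0,0.3],[0.5,1,114,0,0,0,0.3]]' 50
python3 - <<'E'
from h import *
s=ctrl.get_state();print(s["ft_force"],cont(s["position"]))
for n in("wrist","side"): cv2.imwrite(f"pics/{n}3.png",cv2.cvtColor(ctrl.get_image(n),cv2.COLOR_RGB2BGR))
E
```

```text
time: 2.38
position: [0.5075, 0.1603, 0.207]
tool_rot: [2.014, 2.411, 0.001]
ft_force: [0.0, -0.5, 0.9]
grip_width: 0.516
[ 0.006  -0.4582  0.8615] [[-0.0287  0.0016]]
```

View pics/wrist3.png

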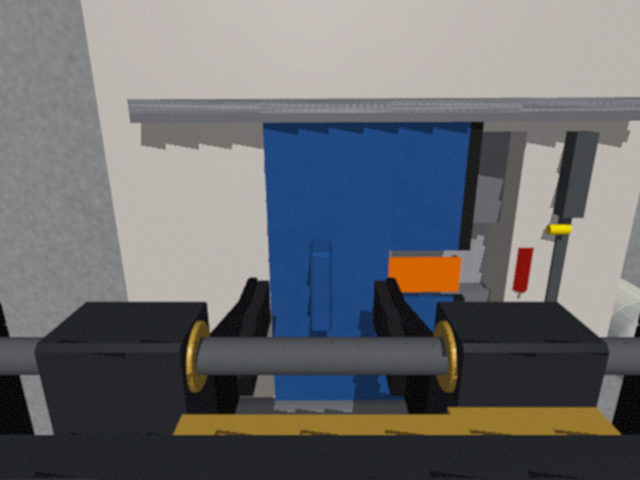

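The fin (col 320) sits midway between the fingers (265 and 378). I'll close on it and pull back.

```bash
python3 -m handwheel '[[0,0,0,0,0,0,1],[0,0,0,0,0,0,1],[0,0,0,0,0,0,1],[0,0,0,0,0,0,1]]' 40
python3 - <<'E'
from h import *
s=ctrl.get_state();print(s["ft_force"],cont(s["position"]),s["position"],s["grip_width"])
E
```

```text
time: 2.98
position: [0.5076, 0.1591, 0.2064]
tool_rot: [2.016, 2.409, 0.0]
ft_force: [-0.3, -0.3, -0.4]
grip_width: 0.03
[-0.3269 -0.3169 -0.4301] [[-0.0288  0.0004]] [0.5076 0.1591 0.2064] 0.02973933035811526
```

Run:
```python
from h import *
s=ctrl.get_state();print(s["ft_force"],s["grip_width"])
for n in("wrist","side","scene"): cv2.imwrite(f"pics/{n}4.png",cv2.cvtColor(ctrl.get_image(n),cv2.COLOR_RGB2BGR))
print(ctrl.get_state()["grip_width"])
crop("pics/side4.png","pics/side4c.png",265,175,160,120,5)
```

```text
[-0.3269 -0.3169 -0.4301] 0.02973933035811526
0.005209744891156446
```

View pics/wrist4.png

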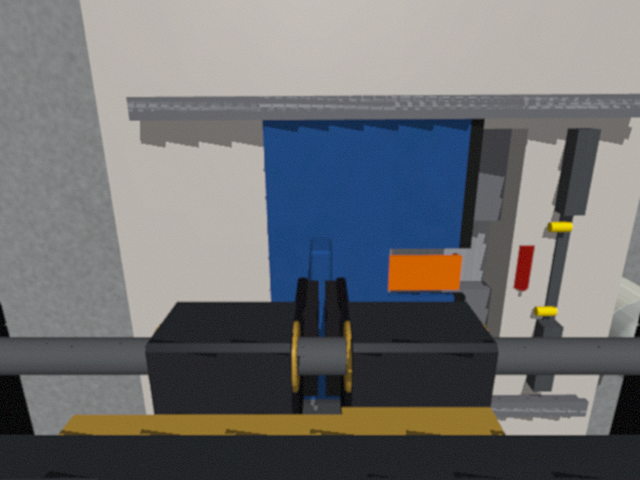

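View pics/side4c.png

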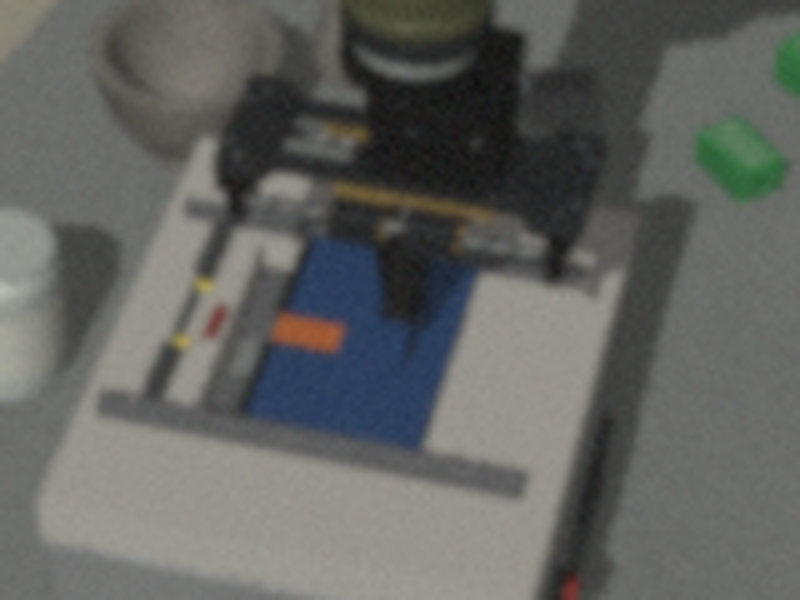

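Run:
```python
from h import *
s=ctrl.get_state();T=R.from_rotvec(s["tool_rot"]);c=ctrl.camera_model("wrist")
for q in([0,0,0],[0,0,.014],[.01,0,.014],[-.01,0,.014],[0.0095,0,0],[0,0,-.005]): print(q,proj(c,s["position"]+T.apply(q)))
for z in (.185,.195,.207):
  print(z,cont(plane(c,[(320,240),(321,330)],z)))
crop("pics/wrist4.png","pics/w4c.png",230,220,180,190,4)
for z in (.185,.207): print(proj(c,np.c_[world([(-.0345,.022),(-.0245,.022),(-.0345,-.018)]),[z]*3]))
```

```text
[0, 0, 0] [[322.0608 291.3699]]
[0, 0, 0.014] [[322.031  278.8199]]
[0.01, 0, 0.014] [[322.0192 259.6377]]
[-0.01, 0, 0.014] [[322.0425 297.4417]]
[0.0095, 0, 0] [[322.0492 272.0345]]
[0, 0, -0.005] [[322.0724 296.2972]]
0.185 [[-0.0298  0.0178]
 [-0.0293 -0.0322]]
0.195 [[-0.0298  0.0212]
 [-0.0293 -0.0263]]
0.207 [[-0.0297  0.0252]
 [-0.0293 -0.0191]]
[[310.3516 231.9112]
 [330.8254 231.9063]
 [310.9991 305.6999]]
[[309.0411 246.9419]
 [331.8989 246.937 ]
 [309.8405 327.86  ]]
```

View pics/w4c.png

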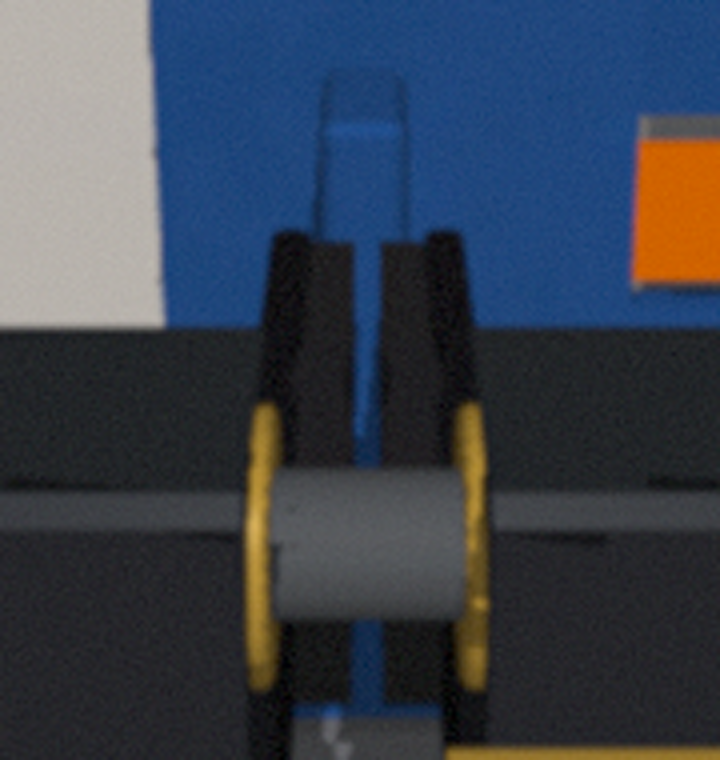

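Run:
```python
from h import *
s=ctrl.get_state();T=R.from_rotvec(s["tool_rot"]);print(s["position"],s["tool_rot"])
for n,o,k in(("side",(265,175),5),):
  c=ctrl.camera_model(n)
  for q in([0,0,0],[0.0095,0,.014],[-.0095,0,.014]): 
    p=proj(c,s["position"]+T.apply(q));print(n,q,p,(p-o)*k)
  for z in(.186,.208):
    p=proj(c,np.c_[world([(-.029,.021),(-.029,-.019)]),[z]*2]);print("fin",z,(p-o)*k)
  p=proj(c,np.c_[world([(-.13,.15),(-.13,-.15),(.13,.15),(.13,-.15)]),[.18]*4]);print((p-o)*k)
crop("pics/scene4.png","pics/scene4c.png",275,140,130,110,6)
```

```text
[0.5076 0.1591 0.2063] [-2.0165 -2.409  -0.    ]
side [0, 0, 0] [[344.5796 238.8866]] [[397.8981 319.4331]]
side [0.0095, 0, 0.014] [[343.5612 245.0209]] [[392.8058 350.1047]]
side [-0.0095, 0, 0.014] [[345.2546 240.2954]] [[401.2731 326.4769]]
fin 0.186 [[387.7549 372.6678]
 [405.5893 322.8847]]
fin 0.208 [[388.9998 343.1466]
 [406.9797 293.4154]]
[[520.9913 595.1338]
 [632.0079 211.1016]
 [ 27.4422 491.1505]
 [195.2196 130.4123]]
```

View pics/scene4c.png

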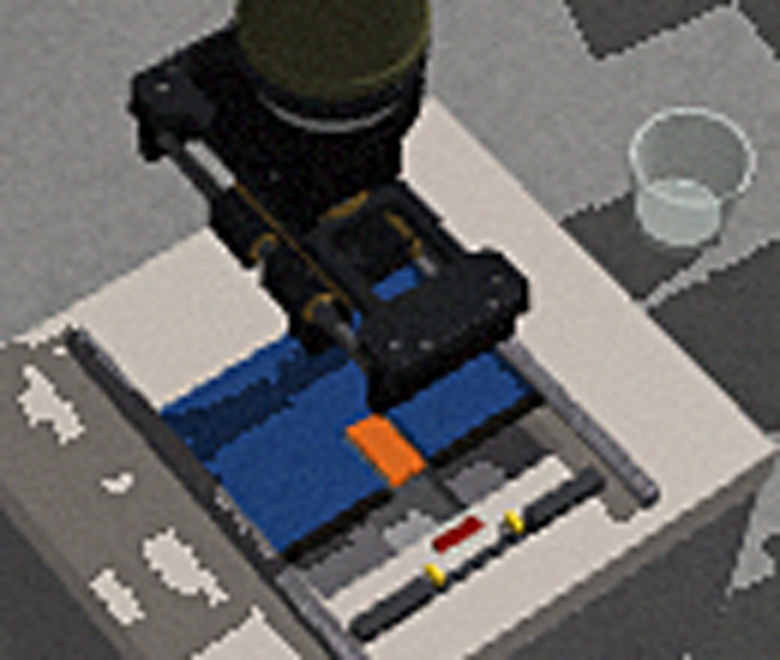

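```bash
python3 -c "
from bench import ctrl;print(ctrl.tip_reach)"
for i in 1 2; do :; done; python3 -m handwheel '[[0,0,1,0,0,0,1],[0,0,1.5,0,0,0,1]]'; python3 -c "
from bench import ctrl;print(ctrl.get_state()['ft_force'])"
```

```text
0.014
time: 3.38
position: [0.5075, 0.1591, 0.2047]
tool_rot: [-2.016, -2.409, 0.0]
ft_force: [0.2, -0.8, 0.4]
grip_width: 0.007
[ 0.20977826 -0.76971147  0.42132928]
```

```bash
python3 -m handwheel '[[0,0,1,0,0,0,1],[0,0,2,0,0,0,1]]'
```

```text
time: 3.62
position: [0.5076, 0.1591, 0.2028]
tool_rot: [2.016, 2.409, 0.0]
ft_force: [0.0, -0.2, 0.1]
grip_width: 0.004
```

```bash
python3 -m handwheel '[[0,0,1,0,0,0,1],[0,0,2,0,0,0,1]]'
```

```text
time: 3.88
position: [0.5076, 0.1592, 0.2008]
tool_rot: [-2.016, -2.409, -0.0]
ft_force: [0.0, -0.8, -0.5]
grip_width: 0.005
```

```bash
python3 -m handwheel '[[0,0,1,0,0,0,1],[0,0,2,0,0,0,1]]'
```

```text
time: 4.12
position: [0.5076, 0.1592, 0.1992]
tool_rot: [-2.016, -2.409, -0.0]
ft_force: [-0.4, -0.9, 5.1]
grip_width: 0.005
```

Run:
```python
from h import *
for n in("wrist","side"): cv2.imwrite(f"pics/{n}5.png",cv2.cvtColor(ctrl.get_image(n),cv2.COLOR_RGB2BGR))
crop("pics/wrist5.png","pics/w5c.png",230,220,180,190,4)
crop("pics/side5.png","pics/side5c.png",300,195,80,80,8)
s=ctrl.get_state();T=R.from_rotvec(s["tool_rot"]);c=ctrl.camera_model("wrist")
for q in([.0095,0,.014],[.0095,0,0],[.0095,0,-.007]): print(q,(proj(c,s["position"]+T.apply(q))-[230,220])*4)
```

```text
[0.0095, 0, 0.014] [[368.195  161.8992]]
[0.0095, 0, 0] [[368.3131 207.5692]]
[0.0095, 0, -0.007] [[368.3788 232.9776]]
```

View pics/w5c.png

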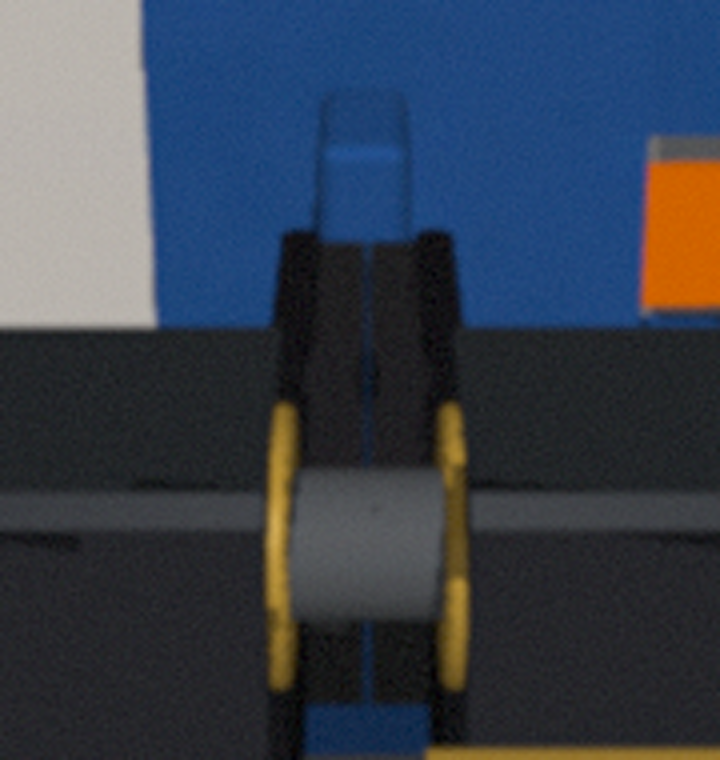

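View pics/side5c.png

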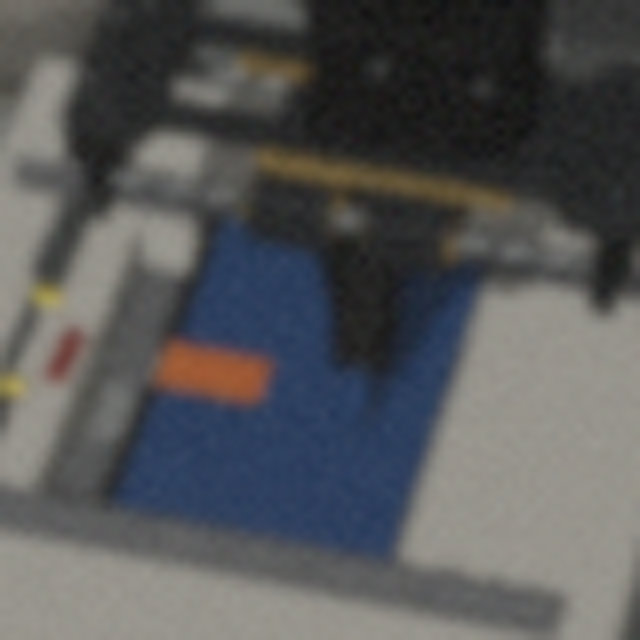

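Fingers (crop 365,240) rest on top of the fin, so the real tips are ~7 mm behind the TCP instead of 14 mm ahead. I'll test that with the jaws open.

```bash
python3 -m handwheel '[[0,0,-8,0,0,0,0.5],[0,0,-8,0,0,0,0.5],[0,0,-8,0,0,0,0.5],[0,0,-4,0,0,0,0.5],[0,0,0,0,0,0,0.5],[0,0,1.5,0,0,0,0.5]]'
```

```text
time: 4.97
position: [0.5073, 0.1591, 0.1967]
tool_rot: [-2.016, -2.409, 0.001]
ft_force: [-0.1, 0.9, -0.3]
grip_width: 0.249
```

```bash
python3 -m handwheel '[[0,0,1,0,0,0,0.5],[0,0,2,0,0,0,0.5]]'
```

```text
time: 5.22
position: [0.5076, 0.1592, 0.1954]
tool_rot: [2.016, 2.409, 0.0]
ft_force: [-0.1, 0.2, 0.5]
grip_width: 0.249
```

```bash
python3 -m handwheel '[[0,0,1,0,0,0,0.5],[0,0,2,0,0,0,0.5]]'
```

```text
time: 5.48
position: [0.5076, 0.1592, 0.1934]
tool_rot: [2.016, 2.409, 0.0]
ft_force: [-0.0, 0.1, 0.1]
grip_width: 0.252
```

Confirmed: no contact 6 mm lower. I'll go down to TCP ≈0.185 and grip.

```bash
python3 -m handwheel '[[0,0,3,0,0,0,0.5],[0,0,6,0,0,0,0.5],[0,0,8,0,0,0,0.5],[0,0,8,0,0,0,1],[0,0,8,0,0,0,1],[0,0,8,0,0,0,1],[0,0,8,0,0,0,1]]' 40
```

```text
time: 6.35
position: [0.5076, 0.1592, 0.1854]
tool_rot: [2.016, 2.409, 0.0]
ft_force: [0.5, 0.3, -0.6]
grip_width: 0.109
```

```bash
python3 -m handwheel '[[0,-8,0,0,0,0,1],[0,-18,0,0,0,0,1],[0,-28,0,0,0,0,1],[0,-38,0,0,0,0,1],[0,-46,0,0,0,0,1],[0,-48,0,0,0,0,1],[0,-48,0,0,0,0,1]]'
python3 - <<'E'
from h import *
s=ctrl.get_state();print(s["position"],cont(s["position"]),s["ft_force"])
c=ctrl.camera_model("wrist");im=ctrl.get_image("wrist")
cv2.imwrite("pics/w6.png",cv2.cvtColor(im,cv2.COLOR_RGB2BGR))
E
```

```text
time: 7.22
position: [0.4597, 0.1503, 0.1854]
tool_rot: [-2.016, -2.408, 0.002]
ft_force: [-1.7, -2.6, 0.3]
grip_width: 0.11
[0.4597 0.1503 0.1854] [[-0.0775  0.0001]] [-1.7437 -2.6032  0.2706]
```

View pics/w6.png

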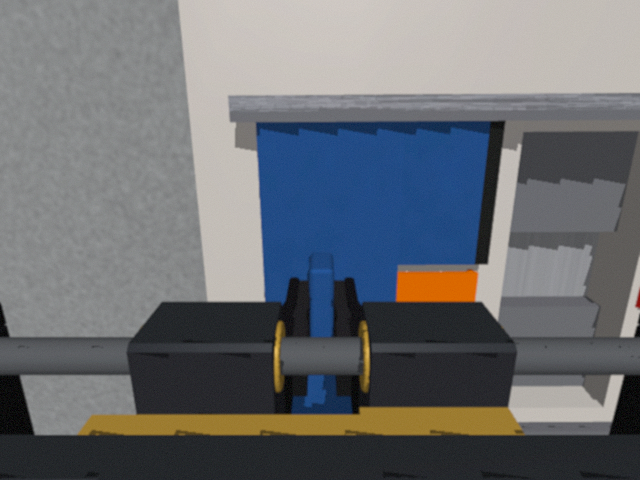

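Run:
```python
from h import *
c=ctrl.camera_model("scene")
im=cv2.imread("pics/scene0.png");hsv=cv2.cvtColor(im,cv2.COLOR_BGR2HSV)
m=cv2.inRange(hsv,(50,100,50),(75,255,255));m=cv2.morphologyEx(m,cv2.MORPH_CLOSE,np.ones((3,3)))
for k in cv2.findContours(m,0,2)[0]:
    (x,y),_,_=cv2.minAreaRect(k)
    if 180<x<195 and 260<y<280:
        b=cv2.boxPoints(cv2.minAreaRect(k));P=plane(c,b,.02);print(P)
        for i in(0,1):
            d=P[i+1]-P[i];print(np.linalg.norm(d),np.degrees(np.arctan2(d[1],d[0])))
crop("pics/scene0.png","pics/s_cart.png",130,235,100,100,6)
go([.443,-.268,.30],YAW)
```

```text
[[ 0.4607 -0.3066  0.02  ]
 [ 0.4065 -0.2691  0.02  ]
 [ 0.4385 -0.2376  0.02  ]
 [ 0.4918 -0.2757  0.02  ]]
0.06596217832195041 145.36247155050464
0.04488560823560344 44.4570799188249
shift [-408.9288  -90.2892 -114.3423] turn [-0.0014  0.0003  0.0006]
```

View pics/s_cart.png

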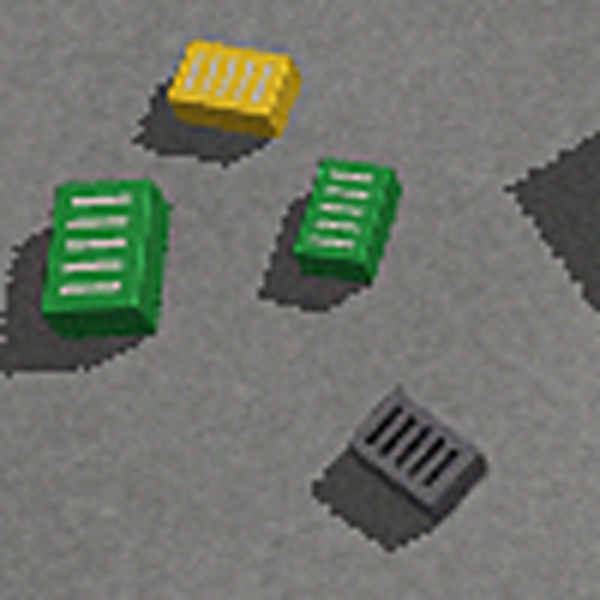

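```bash
python3 -m handwheel '[[0,0,0,0,0,0,0.3],[0,0,0,0,0,0,0],[0,0,-40,0,0,0,-0.2],[0,0,-80,0,0,0,-0.2],[-45,-10,-114,0,0,-0.1,-0.2],[-105,-25,-114,0,0,-0.25,-0.2],[-165,-40,-114,0,0,-0.4,-0.2],[-225,-50,-114,0,0,-0.55,-0.2],[-285,-65,-114,0,0,-0.7,-0.2],[-345,-80,-114,0,0,-0.78,-0.2],[-385,-90,-114,0,0,-0.78,-0.2],[-409,-90,-114,0,0,-0.78,-0.2]]'
python3 -m handwheel '[[0,0,0,0,0,0,-0.2],[0,0,0,0,0,0,-0.2]]'
cat > w.py <<'E'
from h import *
import sys
c=ctrl.camera_model("wrist");im=ctrl.get_image("wrist");s=ctrl.get_state()
print(s["position"],s["tool_rot"],s["ft_force"])
cv2.imwrite(sys.argv[1],cv2.cvtColor(im,cv2.COLOR_RGB2BGR))
hsv=cv2.cvtColor(im,cv2.COLOR_RGB2HSV)
m=cv2.inRange(hsv,(50,100,50),(75,255,255));m=cv2.morphologyEx(m,cv2.MORPH_CLOSE,np.ones((5,5)))
for k in cv2.findContours(m,0,2)[0]:
    if cv2.contourArea(k)>300:
        r=cv2.minAreaRect(k);b=cv2.boxPoints(r);P=plane(c,b,.026);print(r[0],cv2.contourArea(k),P.mean(0))
        for i in(0,1):
            d=P[i+1]-P[i];print(np.linalg.norm(d),np.degrees(np.arctan2(d[1],d[0])))
E
python3 w.py pics/w7.png
```

```text
time: 8.78
position: [0.443, -0.2704, 0.2999]
tool_rot: [0.954, 2.992, 0.001]
ft_force: [0.7, 0.2, 0.4]
grip_width: 0.602
time: 9.02
position: [0.4441, -0.2663, 0.2992]
tool_rot: [-0.947, -2.995, -0.001]
ft_force: [-0.7, 0.2, 0.4]
grip_width: 0.604
[ 0.4442 -0.2661  0.2992] [-0.9456 -2.9954 -0.0014] [-0.0061  0.0097 -0.0735]
(222.97169494628906, 220.1509246826172) 2899.0 [ 0.4163 -0.382   0.026 ]
0.053527146092978095 70.67865490740454
0.07440390650375274 -22.613439771806583
(318.5, 184.0) 1552.5 [ 0.4441 -0.2708  0.026 ]
0.03529118699378138 54.85165255074837
0.05506306283811366 -34.58923711574936
```

View pics/w7.png

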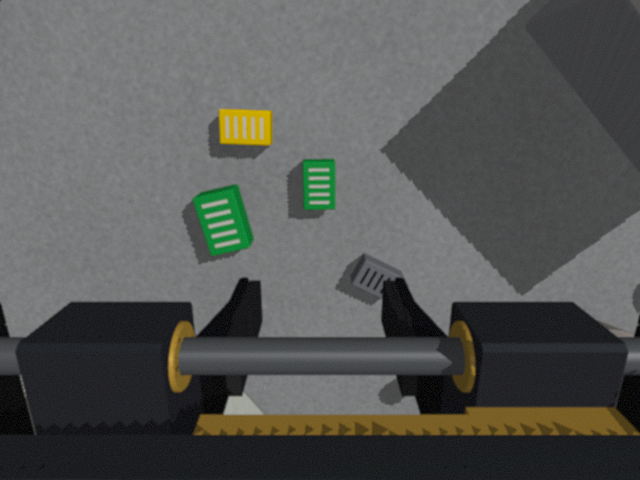

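Run:
```python
from h import *
s=ctrl.get_state();T=R.from_rotvec(s["tool_rot"]);c=ctrl.camera_model("wrist")
P=plane(c,[(364,255),(402,272),(383,299),(352,276)],.026)
print(T.inv().apply(P-[.4441,-.2708,.026])*1000)
print("center check blob",plane(c,[(319,184.5)],.026))
go([.4441,-.2708,.008],np.radians(54.9))
```

```text
[[ -81.8992   52.2839   -0.0199]
 [-103.0283   97.1121   -0.0035]
 [-137.6598   76.5086   -0.0413]
 [-108.0099   39.0538   -0.0469]]
center check blob [[ 0.4446 -0.2701  0.026 ]]
shift [ -2.8283  -4.0811 291.1568] turn [ 0.0007 -0.0007  0.0011]
```

```bash
python3 -m handwheel '[[-2.8,-4,50,0,0,0,-0.2],[-2.8,-4,105,0,0,0,-0.2],[-2.8,-4,160,0,0,0,-0.2],[-2.8,-4,210,0,0,0,-0.2],[-2.8,-4,250,0,0,0,-0.2],[-2.8,-4,275,0,0,0,-0.2],[-2.8,-4,286,0,0,0,-0.2],[-2.8,-4,291,0,0,0,-0.2],[-2.8,-4,291,0,0,0,-0.2]]' 20
python3 w.py pics/w8.png
```

```text
time: 10.2
position: [0.4445, -0.2725, 0.009]
tool_rot: [0.948, 2.994, 0.001]
ft_force: [-0.6, 0.1, 0.6]
grip_width: 0.597
[ 0.4446 -0.2727  0.0092] [0.948  2.9935 0.0007] [-0.1334 -0.1792  0.39  ]
(39.27998352050781, 318.0400085449219) 645.5 [ 0.3794 -0.3717  0.026 ]
0.03281710439636522 90.3050397954376
0.0058309039085905085 -8.820756574063989
(103.5, 296.0) 370.0 [ 0.3875 -0.3423  0.026 ]
0.024112396071215656 54.79922233604402
0.00547831007597712 -42.950648745394716
(325.5, 284.0) 8704.0 [ 0.4364 -0.2653  0.026 ]
0.033970607435754065 54.79991567590026
0.04715797017357077 -33.22646538565878
```

View pics/w8.png

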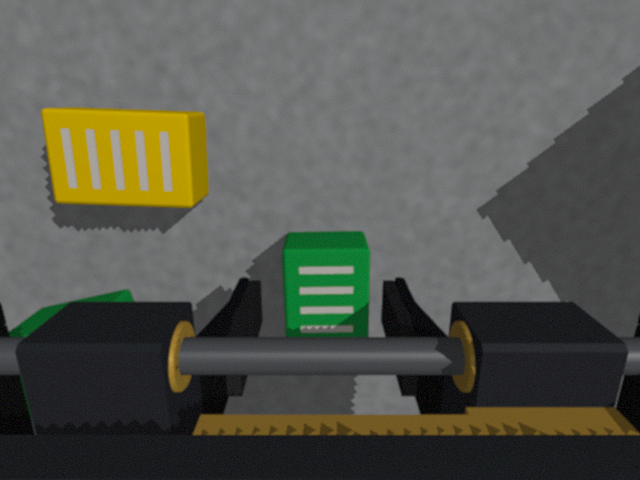

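Cartridge between the fingers (cols 285-368; fingers at 250 and 385).

```bash
python3 - <<'E'
from h import *
s=ctrl.get_state();T=R.from_rotvec(s["tool_rot"]);c=ctrl.camera_model("wrist")
print(T.inv().apply(plane(c,[(286,249),(368,249)],.026)-s["position"])*1000)
E
python3 -m handwheel '[[0,0,0,0,0,0,0.2],[0,0,0,0,0,0,0.5],[0,0,0,0,0,0,0.6],[0,0,0,0,0,0,0.6],[0,0,0,0,0,0,0.6]]' 20
```

```text
[[ 26.6931 -14.403  -16.8471]
 [ 26.6546  18.1064 -16.8177]]
time: 10.88
position: [0.4442, -0.2726, 0.0087]
tool_rot: [0.949, 2.994, 0.001]
ft_force: [0.1, 2.5, 6.5]
grip_width: 0.41
```

```bash
python3 -m handwheel '[[0,0,-2,0,0,0,0.6],[0,0,-10,0,0,0,0.6],[0,0,-40,0,0,0,0.6],[0,0,-90,0,0,0,0.6]]'
python3 - <<'E'
from h import *
crop("pics/w6.png","pics/w6c.png",480,110,160,310,2.6) if 0 else crop("pics/w6.png","pics/w6c.png",470,110,170,180,4)
E
```

```text
time: 11.38
position: [0.4422, -0.2721, 0.0983]
tool_rot: [-0.949, -2.991, 0.001]
ft_force: [1.6, 0.0, -0.0]
grip_width: 0.409
```

View pics/w6c.png

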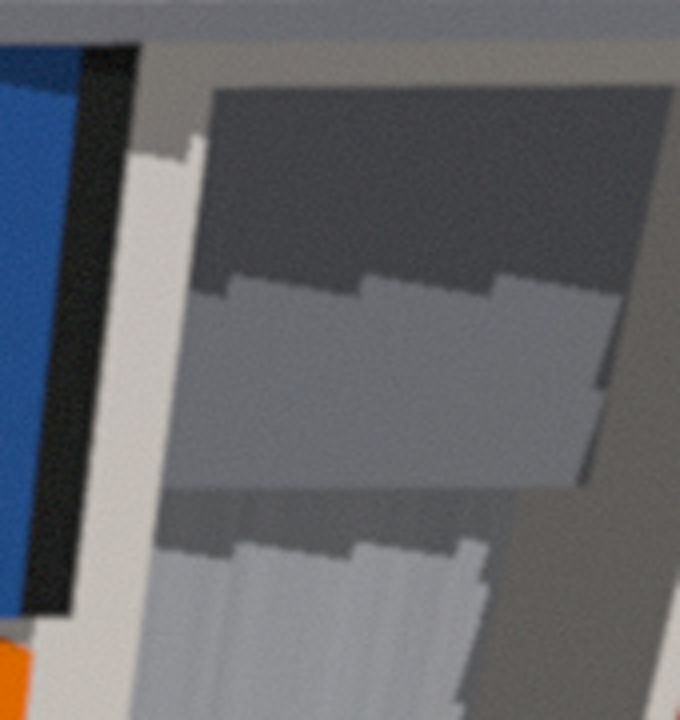

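Run:
```python
from h import *
s=ctrl.get_state();T=R.from_rotvec(s["tool_rot"]);c=ctrl.camera_model("wrist")
ct=T.inv().apply(c["xyz"]-s["position"]); cr=T.inv()*R.from_rotvec(c["orientation"])
T6=R.from_rotvec([-2.016,-2.408,.002]);c6=dict(mtx=c["mtx"],xyz=np.array([.4597,.1503,.1854])+T6.apply(ct),orientation=(T6*cr).as_rotvec())
print("slot +y edge",cont(plane(c6,[(512,232),(598,232)],.163)))
print("slot -y edge",cont(plane(c6,[(505,297),(590,297)],.163)))
print("pocket front edge",cont(plane(c6,[(523.2,132),(512,232)],.18)))
print("pocket y end",cont(plane(c6,[(524,132),(637,132)],.18)), "red",cont(plane(c6,[(637,290)],.182)))
p=world([.040,.0])[0];print(p);go([*p,.25],YAW+np.pi/2)
```

```text
slot +y edge [[0.0155 0.0216]
 [0.0576 0.0216]]
slot -y edge [[ 0.0167 -0.0136]
 [ 0.0605 -0.0135]]
pocket front edge [[0.0061 0.0705]
 [0.0073 0.0269]]
pocket y end [[0.0064 0.0705]
 [0.0533 0.0704]] red [[ 0.0679 -0.0006]]
[0.5754 0.1708]
shift [ 146.9905  438.4076 -152.1057] turn [-0.0005 -0.0039 -0.7905]
```

```bash
python3 -m handwheel '[[0,0,-60,0,0,0,0.6],[0,0,-120,0,0,0,0.6],[10,40,-160,0,0,-0.1,0.6],[30,95,-162,0,0,-0.2,0.6],[50,150,-162,0,0,-0.33,0.6],[70,205,-162,0,0,-0.46,0.6],[90,260,-162,0,0,-0.59,0.6],[110,315,-162,0,0,-0.72,0.6],[130,370,-162,0,0,-0.79,0.6],[140,410,-162,0,0,-0.79,0.6],[147,438,-162,0,-0.004,-0.79,0.6],[147,438,-162,0,-0.004,-0.79,0.6]]'
python3 -m handwheel '[[0,0,0,0,0,0,0.6],[0,0,0,0,0,0,0.6]]'
python3 w.py pics/w9.png
```

```text
time: 12.88
position: [0.5755, 0.1729, 0.2596]
tool_rot: [-0.283, 3.126, -0.004]
ft_force: [-0.5, -0.8, -1.6]
grip_width: 0.411
time: 13.12
position: [0.5758, 0.1683, 0.2607]
tool_rot: [-0.272, 3.126, -0.002]
ft_force: [-0.1, -0.6, -0.3]
grip_width: 0.409
[0.5758 0.1685 0.2608] [-0.2726  3.1256 -0.0011] [-0.7092  0.6486 -0.8157]
(321.5, 284.0) 8803.0 [0.6811 0.186  0.026 ]
0.08962745390564979 99.92587966494688
0.12456923292480099 11.714244516394345
```

View pics/w9.png

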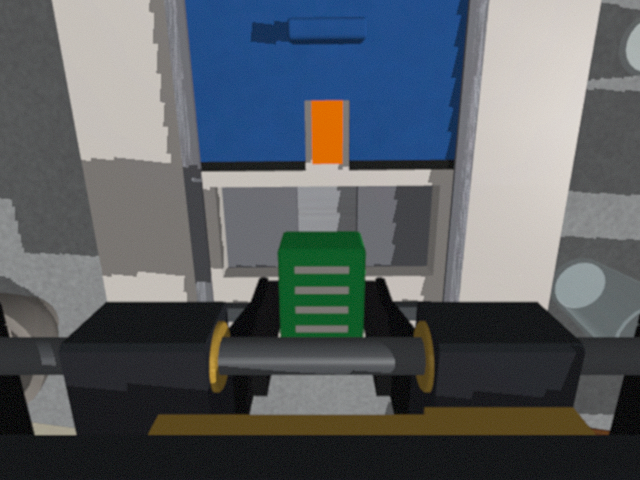

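Run:
```python
from h import *
crop("pics/w9.png","pics/w9c.png",190,150,270,150,3)
```

```text
(no output)
```

View pics/w9c.png

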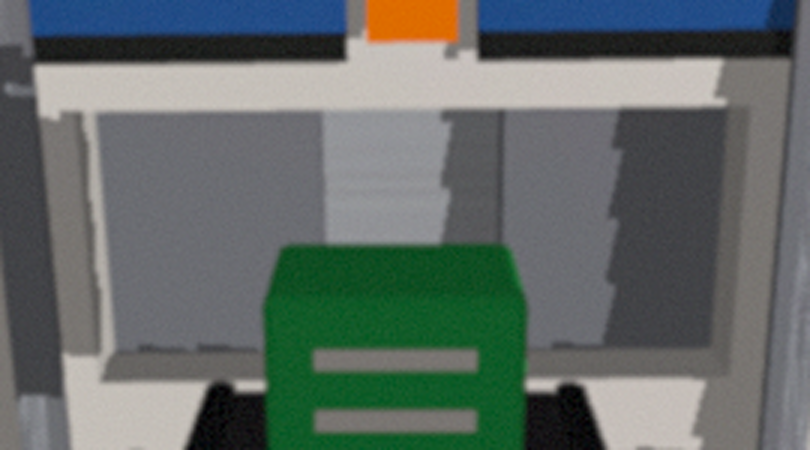

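Run:
```python
from h import *
s=ctrl.get_state();T=R.from_rotvec(s["tool_rot"]);c=ctrl.camera_model("wrist")
f=lambda L:np.array(L)/3+[190,150]
print("slot",cont(plane(c,f([(324,113),(501,110),(326,215),(502,215)]),.163)))
print("deck front edge",cont(plane(c,f([(150,111),(650,108)]),.18)),"back",cont(plane(c,f([(180,379),(680,377)]),.18)))
print("cover lip lead edge",cont(plane(c,f([(100,60),(700,57)]),.186)))
zt=s["position"][2]+.018
P=plane(c,f([(265,303),(525,303)]),zt); print("cart",T.inv().apply(P-s["position"])*1000)
```

```text
slot [[ 0.0115 -0.0181]
 [ 0.0109  0.0208]
 [ 0.0348 -0.0182]
 [ 0.0349  0.0216]]
deck front edge [[ 0.0075 -0.053 ]
 [ 0.0072  0.05  ]] back [[ 0.0675 -0.0501]
 [ 0.0673  0.0601]]
cover lip lead edge [[-0.004  -0.0611]
 [-0.0042  0.0581]]
cart [[ 26.6055 -17.2577 -18.0882]
 [ 26.588   16.8581 -18.1247]]
```

Run:
```python
from h import *
p=world([.037,.0014])[0];go([*p,.1657],YAW+np.pi/2)
```

```text
shift [ 3.4392  3.8092 95.0749] turn [-0.0011  0.004  -0.0023]
```

```bash
python3 -m handwheel '[[2,2,25,0,0.004,-0.002,0.6],[3.4,3.8,50,0,0.004,-0.002,0.6],[3.4,3.8,60,0,0.004,-0.002,0.6],[3.4,3.8,60,0,0.004,-0.002,0.6]]'
python3 w.py pics/w10.png
python3 - <<'E'
from h import *
p=world([.037,.0014])[0];go([*p,.1657],YAW+np.pi/2)
E
```

```text
time: 13.68
position: [0.5719, 0.1727, 0.2003]
tool_rot: [0.278, -3.128, 0.003]
ft_force: [0.1, -0.5, -1.1]
grip_width: 0.412
[0.5724 0.1728 0.201 ] [-0.2785  3.1287 -0.0021] [-0.1506 -0.1072 -0.1925]
(321.5, 284.0) 8871.0 [0.6482 0.1856 0.026 ]
0.07622725800407952 100.14196128339584
0.10562407585333652 11.898690588559758
shift [ 0.4701 -0.9981 35.351 ] turn [-0.0014  0.0004  0.0013]
```

View pics/w10.png

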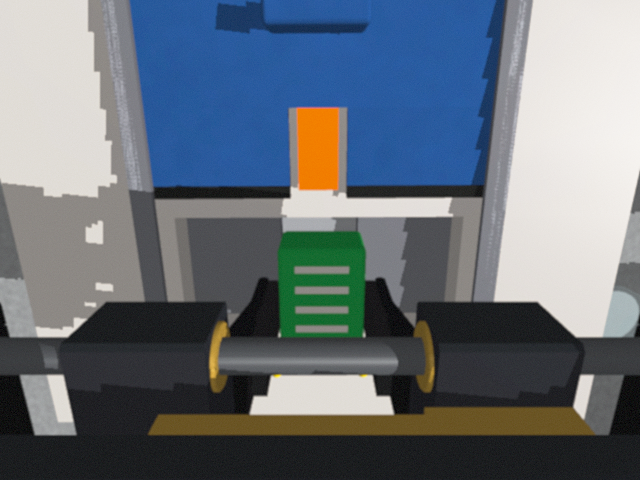

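```bash
python3 -m handwheel '[[0.5,-1,12,0,0,0.001,0.6],[0.5,-1,24,0,0,0.001,0.6],[0.5,-1,31,0,0,0.001,0.6],[0.5,-1,35,0,0,0.001,0.6]]'
python3 w.py pics/w11.png
```

```text
time: 14.22
position: [0.5715, 0.172, 0.1646]
tool_rot: [0.278, -3.128, 0.003]
ft_force: [0.5, -0.1, -0.0]
grip_width: 0.409
[0.5713 0.172  0.1644] [ 0.2779 -3.128   0.0031] [-0.042  -0.1196 -1.1129]
(321.0, 289.5) 8042.0 [0.6361 0.1825 0.026 ]
0.06971475650377199 100.13426748961614
0.08557893899324506 11.882987751031633
```

View pics/w11.png

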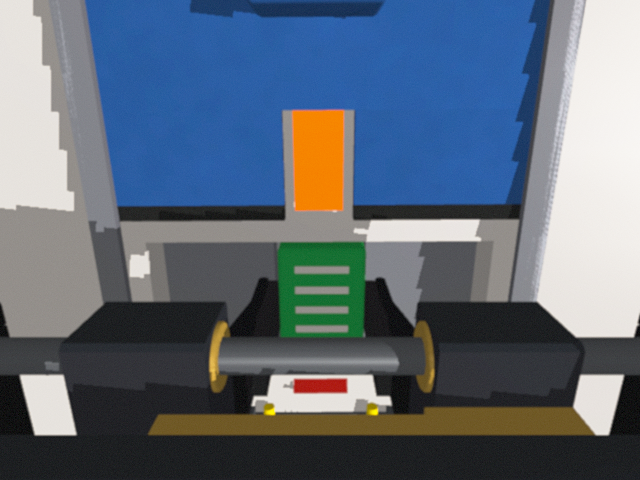

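Cartridge is inside the pocket (cols 279-365) with no contact force. Lowering the last few mm.

```bash
python3 -m handwheel '[[0,0,2,0,0,0,0.6],[0,0,4,0,0,0,0.6],[0,0,4,0,0,0,0.6]]'; python3 -m handwheel '[[0,0,1,0,0,0,0.6],[0,0,1.5,0,0,0,0.6]]'
```

```text
time: 14.65
position: [0.5717, 0.1721, 0.1614]
tool_rot: [0.278, -3.129, 0.002]
ft_force: [-0.4, 0.2, -1.5]
grip_width: 0.405
time: 14.9
position: [0.5718, 0.1721, 0.1599]
tool_rot: [0.278, -3.129, 0.002]
ft_force: [0.1, 0.1, -1.3]
grip_width: 0.408
```

```bash
python3 -m handwheel '[[0,0,1,0,0,0,0.6],[0,0,1,0,0,0,0.6]]'
```

```text
time: 15.15
position: [0.5718, 0.1721, 0.1598]
tool_rot: [0.278, -3.129, 0.001]
ft_force: [-1.8, 0.0, 4.4]
grip_width: 0.407
```

Floor contact at the expected height (0.1598). Releasing.

```bash
python3 -m handwheel '[[0,0,0,0,0,0,0.2],[0,0,0,0,0,0,-0.1],[0,0,0,0,0,0,-0.1],[0,0,-15,0,0,0,-0.1],[0,0,-45,0,0,0,-0.1],[0,0,-85,0,0,0,-0.1],[0,0,-100,0,0,0,-0.1],[0,0,-100,0,0,0,-0.1]]'
python3 w.py pics/w12.png
```

```text
time: 16.15
position: [0.5724, 0.1723, 0.2599]
tool_rot: [-0.278, 3.127, -0.001]
ft_force: [-0.6, 0.9, -0.1]
grip_width: 0.551
[0.5716 0.1722 0.2585] [ 0.2782 -3.1288  0.0021] [ 0.0993 -0.6537 -0.8564]
(321.5, 231.5) 4262.0 [0.6172 0.1798 0.026 ]
0.05491248768674475 100.10363468836412
0.08520726376666615 11.234816852299067
```

View pics/w12.png

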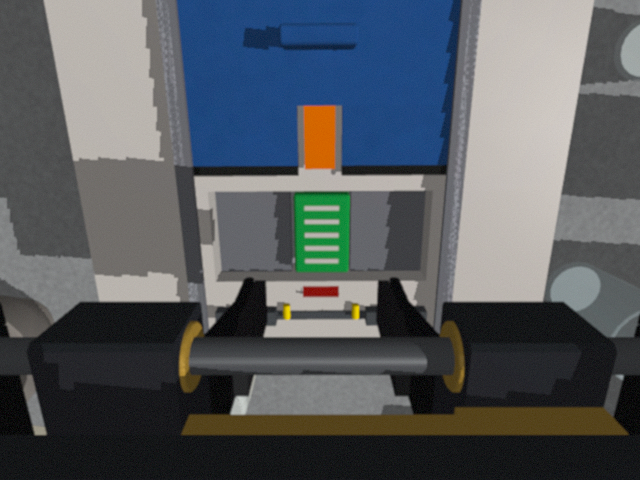

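Cartridge sits flat in the slot (294-350, 194-273), cover still clear (lip edge row ~172). Going back to the fin.

Run:
```python
from h import *
c=ctrl.camera_model("wrist")
print("fin",cont(plane(c,[(281,27),(357,24),(284,46),(357,46)],.207)))
print("cart",cont(plane(c,[(294,194),(348,194),(296,273),(350,271)],.177)))
print(ctrl.get_state()["joint_positions"])
p=world([-.0775,.001])[0];go([*p,.24],YAW)
```

```text
fin [[-0.0813 -0.0182]
 [-0.0826  0.019 ]
 [-0.0727 -0.0169]
 [-0.0727  0.0193]]
cart [[ 0.0084 -0.0155]
 [ 0.0084  0.0181]
 [ 0.0616 -0.0152]
 [ 0.0602  0.0204]]
[-0.9914  0.2298  0.7792  1.5431 -0.1609  1.4359  1.5445]
shift [114.0143  -0.9267  18.6026] turn [-0.0015  0.0006  1.5719]
```

```bash
python3 -m handwheel '[[0,0,0,0,0,0.17,0.3],[15,0,0,0,0,0.35,0.4],[35,0,0,0,0,0.53,0.4],[55,0,0,0,0,0.71,0.4],[75,0,0,0,0,0.89,0.4],[95,0,0,0,0,1.07,0.4],[110,-1,5,0,0,1.25,0.4],[114,-1,10,0,0,1.43,0.4],[114,-1,18,0,0,1.572,0.4],[114,-1,18,0,0,1.572,0.4],[114,-1,18,0,0,1.572,0.4]]'
python3 w.py pics/w13.png
python3 - <<'E'
from h import *
p=world([-.0775,.001])[0];go([*p,.185],YAW)
E
```

```text
time: 17.58
position: [0.4594, 0.1509, 0.2404]
tool_rot: [2.014, 2.41, -0.004]
ft_force: [1.2, -0.8, -0.3]
grip_width: 0.301
[0.4596 0.151  0.2406] [ 2.0148  2.4092 -0.003 ] [ 0.1716 -0.7991 -0.4795]
(511.0, 238.5) 5472.5 [0.6506 0.1376 0.026 ]
0.09208158060188265 10.181648008961243
0.06626341096036306 -70.05573347120247
shift [ 0.292   0.0153 55.6361] turn [-0.0009  0.0019  0.0016]
```

View pics/w13.png

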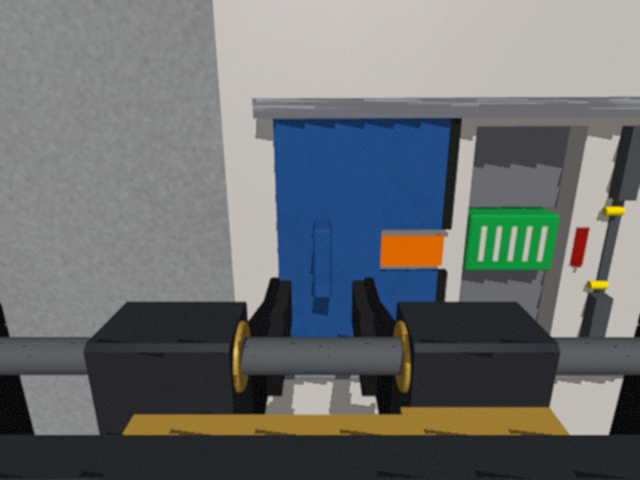

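Fin (col 322) is centred between the fingers (290/355). Descend and grip.

```bash
python3 -m handwheel '[[0,0,20,0,0,0,0.4],[0,0,40,0,0,0,0.4],[0,0,52,0,0,0,0.4],[0,0,55,0,0.002,0,0.4],[0,0,55,0,0.002,0,0.4],[0,0,55,0,0.002,0,1],[0,0,55,0,0.002,0,1],[0,0,55,0,0.002,0,1],[0,0,55,0,0.002,0,1]]' 60
python3 - <<'E'
from h import *
s=ctrl.get_state();print(cont(s["position"]),s["ft_force"])
E
```

```text
time: 18.75
position: [0.4599, 0.1512, 0.1863]
tool_rot: [-2.017, -2.408, -0.001]
ft_force: [-2.0, -0.5, 2.8]
grip_width: 0.109
[[-0.0771  0.0009]] [-1.9965 -0.4913  2.8155]
```

```bash
python3 -m handwheel '[[0,10,0,0,0,0,1],[0,22,0,0,0,0,1],[0,34,0,0,0,0,1],[0,46,0,0,0,0,1],[0,56,0,0,0,0,1],[0,64,0,0,0,0,1],[0,70,0,0,0,0,1],[0,70,0,0,0,0,1]]'
cat > f.py <<'E'
from h import *
s=ctrl.get_state();f=s["ft_force"];u=np.array([np.cos(YAW),np.sin(YAW)])
print("x %.2f mm  Fx %.1f Fz %.1f t %.2f"%(cont(s["position"])[0,0]*1000,f[:2]@u,f[2],s["time"]))
E
python3 f.py; python3 w.py pics/w14.png
```

```text
time: 19.75
position: [0.5302, 0.1641, 0.1863]
tool_rot: [2.017, 2.408, 0.004]
ft_force: [1.6, 1.5, 4.7]
grip_width: 0.108
x -5.62 mm  Fx 1.9 Fz 4.7 t 19.75
[0.53   0.1641 0.1863] [2.0168 2.4077 0.0036] [1.5555 2.1513 3.4646]
```

View pics/w14.png

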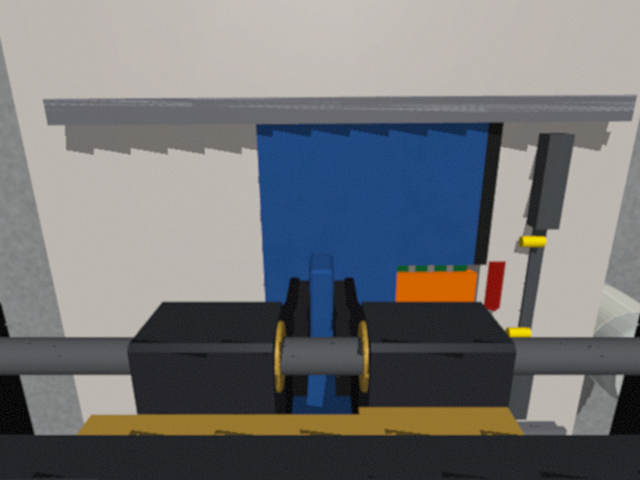

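```bash
python3 -m handwheel '[[0,1,0,0,0,0,1],[0,2,0,0,0,0,1]]' >/dev/null; python3 f.py
```

```text
x -5.60 mm  Fx -1.6 Fz 6.0 t 20.05
```

```bash
python3 -m handwheel '[[0,1,0,0,0,0,1],[0,2,0,0,0,0,1]]' >/dev/null; python3 f.py
```

```text
x -3.74 mm  Fx -1.6 Fz 7.6 t 20.30
```

```bash
python3 -m handwheel '[[0,1,0,0,0,0,1],[0,1,0,0,0,0,1]]' >/dev/null; python3 f.py
```

```text
x -2.57 mm  Fx -1.2 Fz 5.4 t 20.55
```

```bash
python3 -m handwheel '[[0,1,0,0,0,0,1],[0,1,0,0,0,0,1]]' >/dev/null; python3 f.py
```

```text
x -1.62 mm  Fx -2.3 Fz 5.4 t 20.80
```

```bash
python3 -m handwheel '[[0,1,0,0,0,0,1],[0,2,0,0,0,0,1]]' >/dev/null; python3 f.py
```

```text
x 0.26 mm  Fx -1.2 Fz 6.4 t 21.05
```

```bash
python3 -m handwheel '[[0,1,0,0,0,0,1],[0,1,0,0,0,0,1]]' >/dev/null; python3 f.py
```

```text
x 1.40 mm  Fx -2.1 Fz 5.9 t 21.30
```

```bash
python3 -m handwheel '[[0,1,0,0,0,0,1],[0,1,0,0,0,0,1]]' >/dev/null; python3 f.py
```

```text
x 2.41 mm  Fx -0.7 Fz 6.0 t 21.55
```

```bash
python3 -m handwheel '[[0,1,0,0,0,0,1],[0,1,0,0,0,0,1]]' >/dev/null; python3 f.py
```

```text
x 3.40 mm  Fx -1.5 Fz 6.0 t 21.80
```

```bash
python3 -m handwheel '[[0,1,0,0,0,0,1],[0,1,0,0,0,0,1]]' >/dev/null; python3 f.py
```

```text
x 3.81 mm  Fx -3.1 Fz 7.6 t 22.05
```

```bash
python3 -m handwheel '[[0,1,0,0,0,0,1],[0,1,0,0,0,0,1]]' >/dev/null; python3 f.py
```

```text
x 3.96 mm  Fx -5.8 Fz 9.3 t 22.30
```

```bash
python3 w.py pics/w15.png; python3 f.py
```

```text
[0.5396 0.1659 0.1863] [-2.0141 -2.4055  0.0028] [-5.5669  1.156   9.0588]
x 3.95 mm  Fx -5.3 Fz 9.1 t 22.35
```

View pics/w15.png

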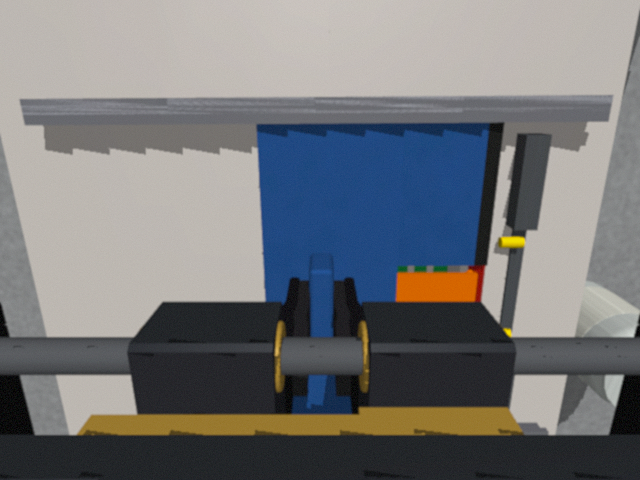

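Nose met the ramp at fin x≈3.8 mm (force starts rising); lip near the pins (col 500). Arm compliance is ~3 N/mm, so I'll creep on, easing the downward load a little.

```bash
python3 -m handwheel '[[0,1,-0.5,0,0,0,1],[0,1,-1,0,0,0,1]]' >/dev/null; python3 f.py
```

```text
x 4.01 mm  Fx -5.6 Fz 4.7 t 22.60
```

```bash
python3 -m handwheel '[[0,1,0,0,0,0,1],[0,1,0,0,0,0,1]]' >/dev/null; python3 f.py
```

```text
x 4.10 mm  Fx -8.7 Fz 8.4 t 22.85
```

```bash
python3 -m handwheel '[[0,1,0,0,0,0,1],[0,1,0,0,0,0,1]]' >/dev/null; python3 f.py
```

```text
x 4.33 mm  Fx -11.0 Fz 10.2 t 23.10
```

```bash
python3 -m handwheel '[[0,1,-0.5,0,0,0,1],[0,1,-1,0,0,0,1]]' >/dev/null; python3 f.py
```

```text
x 4.51 mm  Fx -10.3 Fz 4.3 t 23.35
```

```bash
python3 -m handwheel '[[0,1,-0.5,0,0,0,1],[0,1,-0.5,0,0,0,1]]' >/dev/null; python3 f.py
```

```text
x 4.67 mm  Fx -12.8 Fz 5.3 t 23.60
```

```bash
python3 -m handwheel '[[0,1,-0.5,0,0,0,1],[0,1,-0.5,0,0,0,1]]' >/dev/null; python3 f.py
```

```text
x 4.90 mm  Fx -13.5 Fz 4.0 t 23.85
```

Travel is ~1.1 mm up the ramp at 13 N. To avoid lurching onto the posts when it snaps, I'll push in short pulses: peak, then back to the present command within the same call.

```bash
python3 -m handwheel '[[0,1.5,0,0,0,0,1],[0,0,0,0,0,0,1],[0,0,0,0,0,0,1]]' >/dev/null; python3 f.py
```

```text
x 5.43 mm  Fx -11.8 Fz 3.2 t 24.23
```

```bash
python3 -m handwheel '[[0,2.5,0,0,0,0,1],[0,0,0,0,0,0,1],[0,0,0,0,0,0,1]]' >/dev/null; python3 f.py
```

```text
x 5.59 mm  Fx -11.1 Fz 3.4 t 24.60
```

```bash
python3 -m handwheel '[[0,3.5,0,0,0,0,1],[0,0,0,0,0,0,1],[0,0,0,0,0,0,1]]' >/dev/null; python3 f.py
```

```text
x 11.21 mm  Fx 4.5 Fz -12.5 t 24.98
```

```bash
python3 f.py; python3 w.py pics/w16.png; python3 f.py
```

```text
x 11.21 mm  Fx 4.5 Fz -12.5 t 24.98
[0.5469 0.1672 0.1865] [-2.0166 -2.4084  0.0004] [  5.0762   3.6523 -12.7715]
x 11.32 mm  Fx 5.6 Fz -12.8 t 25.02
```

View pics/w16.png

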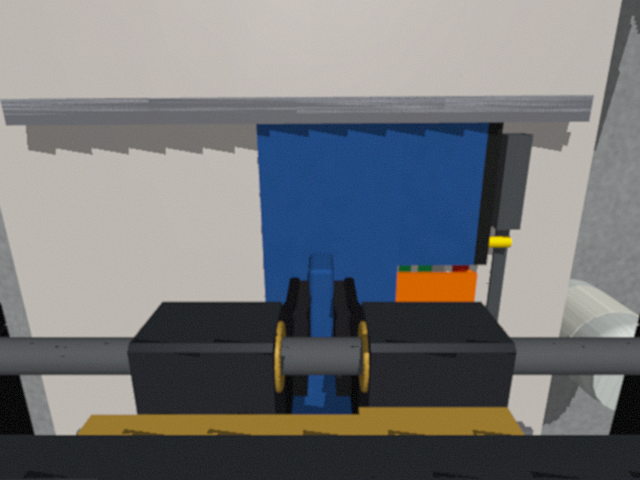

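It clicked: force dropped, fin jumped to x≈11.2 mm, red ledge now behind the tab (col ~460), lip by the posts (490). I'll relax the residual load and look before letting go.

```bash
python3 -m handwheel '[[0,0.5,1,0,0,0,1],[0,1.5,2,0,0,0,1],[0,1.5,2,0,0,0,1]]' >/dev/null; python3 f.py
```

```text
x 12.31 mm  Fx -1.4 Fz -3.9 t 25.40
```

```bash
python3 -m handwheel '[[0,0,0.5,0,0,0,0.7],[0,0,0.5,0,0,0,0.4],[0,0,0,0,0,0,0.4],[0,0,-20,0,0,0,0.4],[0,0,-60,0,0,0,0.4],[0,0,-100,0,0,0,0.4],[0,0,-130,0,0,0,0.4],[0,0,-130,0,0,0,0.4],[0,0,-130,0,0,0,0.4]]'
python3 w.py pics/w17.png
python3 - <<'E'
from h import *
crop("pics/w17.png","pics/w17c.png",300,90,230,200,3.4)
cv2.imwrite("pics/sc17.png",cv2.cvtColor(ctrl.get_image("scene"),cv2.COLOR_RGB2BGR))
E
```

```text
time: 26.52
position: [0.5488, 0.1666, 0.3171]
tool_rot: [-2.017, -2.407, -0.001]
ft_force: [0.1, 0.3, -0.1]
grip_width: 0.3
[0.5485 0.1666 0.3165] [-2.0171 -2.4072  0.001 ] [-0.3171 -0.0565 -0.9694]
```

View pics/w17c.png

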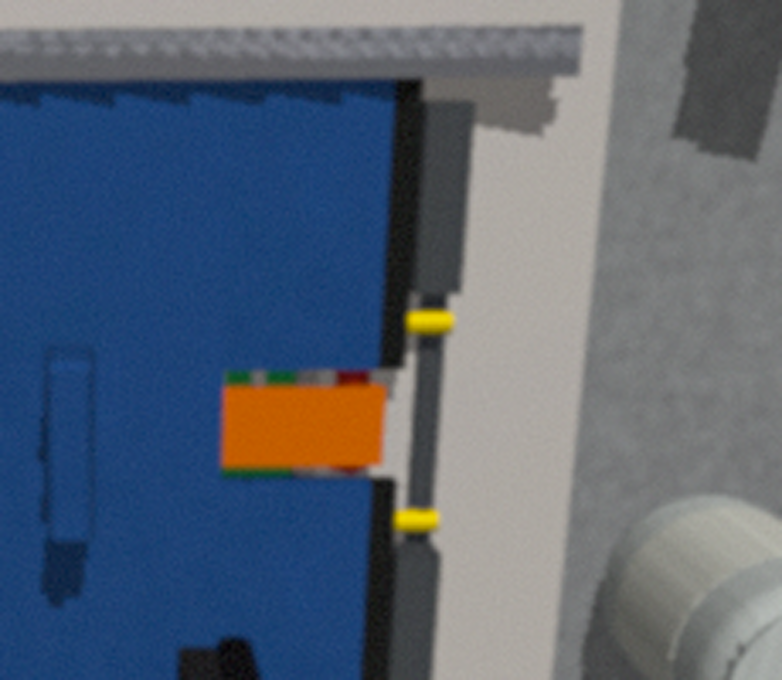

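View pics/sc17.png

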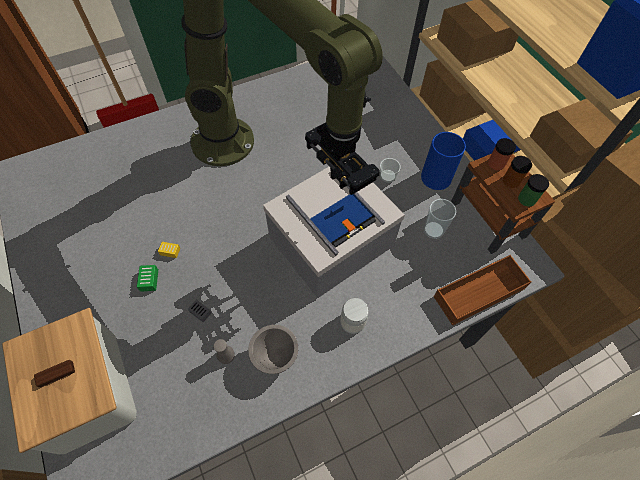

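Run:
```python
from h import *
c=ctrl.camera_model("wrist");hsv=cv2.cvtColor(cv2.imread("pics/w17.png"),cv2.COLOR_BGR2HSV)
m=cv2.inRange(hsv,(22,150,100),(32,255,255))
for k in cv2.findContours(m,0,2)[0]:
    if cv2.contourArea(k)>20:
        r=cv2.minAreaRect(k);
        if r[0][1]<280: print(r[0],r[1],cont(plane(c,[r[0]],.186)))
f=lambda L:np.array(L)/3.4+[300,90]
print("lip front",cont(plane(c,f([(421,85),(404,365),(385,670)]),.186)),"tab end",cont(plane(c,f([(384,425)]),.186)),"ledge",cont(plane(c,f([(337,378),(369,378)]),.184)))
print("fin",cont(plane(c,f([(45,440),(94,440)]),.207)))
```

```text
(422.0, 242.0) (12.0, 6.0) [[ 0.0896 -0.02  ]]
(425.5, 184.0) (6.0, 13.0) [[0.0889 0.0252]]
lip front [[ 0.0842  0.0742]
 [ 0.0847  0.0151]
 [ 0.0853 -0.058 ]] tab end [[0.0812 0.0015]] ledge [[0.0706 0.0118]
 [0.0777 0.0117]]
fin [[0.0064 0.004 ]
 [0.0166 0.004 ]]
```

The pins are pushed in about 2–3 mm. The nose is about 4 mm behind the ledge edge, and the cover held against the 5 N pull-back. The robot touches nothing, so I'm handing in.

```bash
python3 -c "
from bench import ctrl
s=ctrl.get_state();print(s['time'],s['ft_force'],s['qd']);print(ctrl.close_job())"
```

```text
26.625 [ 0.0322748   0.29565197 -0.19582345] [-0.00039528  0.00477201 -0.00167925  0.00343918  0.00028308 -0.00052291
  0.00026175]
the job is handed in; nothing more can be done
None
```

I slid the cover back, laid the small green cartridge in the slot and pushed the cover shut until the tab clicked. I then let go and handed the job in at about 26.6 s. There is no verdict, and I had no direct reading of the force on the rubber lip.

**Last checks, all consistent with success:**
- **Click:** The push rose to about 13 N, the highest I read, and then dropped suddenly. The fin jumped from 5.6 to 11.2 mm. The cover then held against about 5 N pulling it back.
- **Position:** The tab's nose sits about 4 mm behind the ledge edge. The pins measure 2.2 mm in directly, or 2.7 mm going by the lip's position (2.5–3.5 mm expected).
- **Cartridge:** It was about 3 mm from the bay's centre and looked flat before I closed the cover. Afterwards only a little green showed beside the tab.
- **Surroundings:** In the last scene picture, by eye, the spent cartridge and the other things are where they started. The robot was about 130 mm clear of the cover with almost no force on the tool.

**What disagreed or could not be checked:**
- **Fingertips:** They turned out to be about 7–8 mm behind the TCP, not 14 mm ahead as `ctrl.tip_reach` says. My first grip closed above the fin because of this. I confirmed the offset by touch and worked with the measured value.
- **Container position:** The wrist view put it about 2.6 mm in x and 1.4 mm in y from the scene-camera estimate. I used the wrist values for placing.
- **Lip force:** The arm gave about 2–3 mm under load, so for the last few millimetres I pushed in short pulses that backed off at once. The lip ended touching or nearly touching the posts, with under 2 N on the wrist just before release.

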